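# Raise the screw jack under an overhanging frame tube

### The arm

A 6-joint arm with a two-finger parallel gripper is mounted at the origin on the work surface. World frame = base frame: x ahead of the robot, y to its left, z up, the work surface at z = 0. Lengths are in mm, angles in rad, forces in N, time in s.
With the tool pointing down it reaches from about 350 to 925 mm from the base axis. Payload 6.4 kg.
Tool frame: the origin (TCP) lies on the centre line of the jaws, within the pads' length; the fingertips stand 17 mm ahead of it and the grasp point (between the pads) lies 2 mm behind it (finger_overhang is the distance from the TCP to the fingertips, in mm); z points along the fingers, y is the direction in which the jaws open and shut (so a half turn about z gives the same grasp; the last joint's range is limited). The gripper opens to 94 mm and grips with 3 to 60 N. Pads are 16 mm wide; open, the fingers measure 119 mm over their backs; the gripper's body (75 mm by 177 mm) begins 78 mm behind the grasp point.
Start: joints at [1.072, 0.245, 1.558, -0, 1.339, -0.174], TCP at [207.425, 616.027, 222.455] pointing down, gripper open.
Joint ranges: [-3.13, 3.13], [-1.02, 2.26], [0.13, 2.54], [-0.95, 4.09], [0.21, 2.88], [-2.74, 2.74]. Speed limits (rad/s): [2.57, 2.57, 3.14, 3.14, 3.14, 3.14].

### API

Orientations are given as a rotation vector (axis times angle).
In Python, from plant import observe, get_image, camera_info, close_job, finger_overhang gives the robot as it stands. The module is installed in compiled form; this text tells all that it offers.
- The arm moves only by the tool move_arm, never from a script. Its argument "deltas" is a list of rows, each a list of 7 numbers: the opening, from -1 (shut) to 1 (fully open), then the shift along the tool's x, y, z in m, then the turn, a rotation vector about the tool's x, y, z in rad. A call has 1 to 5 rows; each row shifts and turns the commanded pose from where the row before left it, along the tool's axes as they then stand; what a row does not reach is not made up. A row lasts 1/10 s, in which the tool goes at most 50 mm and 8.59 degrees, less where a joint would pass 70% of its speed; a pose out of reach is approached as far as the arm can. A call with a gripper value outside its range is refused whole. The fingers move at their own pace and stop on an object; "newtons" is the grip in N (left out, the last holds). Time passes only in rows, so rows that do not move let the fingers close. It gives the time, the measured TCP pose, the force and the opening at its end, in the units of the state.
- observe(): the state, without advancing time (a new reading comes with each control period).
- get_image(name): name is "side" or "top"; returns the picture (400x640x3 uint8, red, green, blue); there is no depth.
- camera_info(name): a dict with "mtx" (3x3 intrinsics, pixels), "T" (4x4, takes a point from camera to world coordinates). Camera axes: x right, y up, looking along -z (the intrinsics and any distortion apply to the point x, -y, -z); pixel columns grow to the right and rows downward; lengths in mm; the calibration is good to about 2 mm. A picture is of the moment at which its call begins. camera_info takes no time and is no camera call.
- close_job(): hands the job in, once; it reports no verdict.
The state is a dict: "clock": time; "joint_positions": joint angles; "joint_velocities": joint speeds; "tau": joint torques, N m; "eef_pos": TCP position; "eef_rot": TCP orientation; "ft_force": force on the tool from outside, world axes, zero at the start; "wrist_torque": the same for the moment, N m; "width": finger opening in mm.
Only numpy, scipy, OpenCV 4.12 (cv2) and the standard library are available. Lean on these libraries where they do the work, as an engineer would, in place of code of your own. Each camera call takes 0.05 s, during which the arm holds its last target.

### The job

The steel frame tube lies in two V-blocks with one end overhanging. Turn the jack's black knob clockwise to raise the platform until it just touches the underside of the tube and supports it, without lifting the tube more than a hair from its V-blocks. Do not knock the tube or move anything else on the bench, and let go of the knob.

Things in the scene. Friction and masses are not known exactly. Their poses are not given: they have to be found in the camera images.
- jack_knob (a joint): angle of the jack's knob in rad (several turns, range 0 to 13). It grows when the knob is turned clockwise seen from above, and each rad raises the platform by 2.5 mm (15.7 mm a turn); turned back it lowers it as much. It stays where it is left; it takes about 0.06 N m to turn, hardly more once the tube is touched, so the touch cannot be felt at the knob. A rise of 6 to 16 mm is needed.
- knob_grip (a point): the point to grip on the knob: on its upright axis, in the middle of its bar, 15 mm below the bar's top and 21 mm above the round hub (46 mm diameter) under it. The knob is black plastic; its upright bar is 56 mm long, 14 mm thick and 36 mm tall. The x axis of this point runs along the bar, y across it (the 14 mm), z up. It stands on a grey gear post, 125 mm in front (robot's side) of the platform's centre, its bar's top 143 mm above the bench.
- platform: the jack's moving platform, a square aluminium plate 90 x 90 x 10 mm on a thick threaded steel column; origin at the centre of its top face, z up. It stays level and only moves up and down (top face 100 mm above the bench at knob angle 0). The knob stands on its -x side.
- tube: the loose workpiece: a plain steel bicycle tube, outer diameter 38 mm, 400 mm long, lying level, with a short cross-tube (bottom-bracket shell, 43 mm diameter, 68 mm long) on the end held in the V-blocks; 0.5 to 0.9 kg. Origin on the tube's axis at the middle of its length, x along the axis towards the free, overhanging end. The V-blocks (36 mm wide) are at x = -140 and +10 mm; the platform is under the tube at about x = 115 to 155 mm. Its underside is 19 mm below the axis.
- tube_end (a point): centre of the tube's free end face, on the axis, 200 mm from the tube's origin; 144 mm above the bench while the tube rests in both V-blocks.
- stand: fixed dark steel bar, 250 x 80 x 14 mm, carrying the two steel V-blocks; origin on the bench under the tube's origin, x along the tube.
- shell_mid (a point): bystander: a loose short steel ring-shaped tube, 43 mm diameter, 68 mm tall, standing on the bench near the V-blocks on the robot's side; point at its centre.
- wrench: bystander: a loose 170 mm steel wrench lying on the bench on the robot's side of the V-blocks, origin on its underside.
- hammer: bystander: a loose 260 mm hammer lying on the bench to the right of the jack (robot's view).
- woodblock: bystander: a loose wooden block 60 x 100 x 40 mm, to the right of the jack; origin on its underside.
- driver: bystander: a loose 200 mm screwdriver lying on the bench, on the left.
- oil: bystander: a loose amber bottle, 54 mm diameter, 130 mm tall, standing on the right; origin on its underside.
- cup: bystander: a loose steel cup, 70 mm diameter, 70 mm tall, on the right; origin on its underside.

How it is judged (in metres and radians):
At the end, for the whole second after the job is handed in: the platform bears on the tube's underside (more than 0.3 N), the tube's free end stands less than 4.5 mm higher than when resting in both V-blocks (and not more than 3 mm lower), the tube's middle is within 12 mm of where it began, and tube and knob are at rest (contact force between platform and tube above 0.3 N and height (world z) of tube_end between 0.141 and 0.1485 m and distance of tube from where it was at the start of the episode below 0.012 m and linear speed of tube below 0.01 m/s and velocity of joint jack_knob between -0.05 and 0.05 rad/s); the robot touches nothing.
It fails at once if the tube was lifted well off its V-block (free end up more than 12 mm) or knocked out of place (middle moved over 20 mm) (height (world z) of tube_end above 0.156 m or distance of tube from where it was at the start of the episode above 0.02 m).
It fails at once if the robot touched the tube with more than 3 N (contact force between any of the fingers, the arm and tube above 3 N).
It fails at once if another thing on the bench was moved more than 30 mm (distance of any of shell_mid, wrench, hammer, woodblock, driver, oil, cup from where it was at the start of the episode above 0.03 m).
It also fails if it takes over 72 s, if anything falls off the work surface, if the arm or the gripper's body presses on something with over 40 N, if the wrist force passes 120 N, or if a joint passes its speed limit or range.

## Working session

There is one attempt and no reset: what is moved stays moved. The work goes in short steps, Python scripts to look and compute and a tool call to move; the robot and the scene stay as the last step left them, time stands still between calls to the robot, and variables do not carry over. Pictures are saved under pics/ and viewed, and the job is handed in when it is done.

Besides the shell and the picture viewer there is one more tool, called after "Request:" in YAML: its name, and indented under it one key for each argument. move_arm: Moves the arm, as the interface text tells. Its arguments: {"type":"object","properties":{"deltas":{"type":"array"},"newtons":{"type":"number"}},"required":["deltas"]}

```bash
mkdir -p pics
python3 - <<'E'
from plant import *
import cv2
for n in("side","top"):
    cv2.imwrite(f"pics/{n}0.png",get_image(n)[:,:,::-1]); c=camera_info(n); print(n,c)
print(observe(),finger_overhang)
E
```

```text
side {'mtx': array([[461.07059042,   0.        , 315.93080467],
       [  0.        , 461.07059042, 209.03205497],
       [  0.        ,   0.        ,   1.        ]]), 'T': array([[ 8.16622160e-01,  3.61317537e-01, -4.50086531e-01,
        -1.30158001e+01],
       [-5.77056403e-01,  5.26762162e-01, -6.24121409e-01,
        -7.75431170e+02],
       [ 1.15825438e-02,  7.69396688e-01,  6.38666252e-01,
         8.47373993e+02],
       [ 0.00000000e+00,  0.00000000e+00,  0.00000000e+00,
         1.00000000e+00]])}
top {'mtx': array([[365.68483192,   0.        , 314.22218928],
       [  0.        , 365.68483192, 204.85229344],
       [  0.        ,   0.        ,   1.        ]]), 'T': array([[-1.49630243e-02,  9.80681258e-01, -1.95039426e-01,
         3.17184128e+02],
       [-9.99608124e-01, -1.92867939e-02, -2.02883939e-02,
        -4.99687901e+01],
       [-2.36581329e-02,  1.94659419e-01,  9.80585541e-01,
         1.11998409e+03],
       [ 0.00000000e+00,  0.00000000e+00,  0.00000000e+00,
         1.00000000e+00]])}
{'clock': 0.1, 'joint_positions': array([ 1.07189521e+00,  2.45737174e-01,  1.55888016e+00,  3.12949825e-06,
        1.33872765e+00, -1.74091246e-01]), 'joint_velocities': array([-8.53522299e-04, -2.08311018e-03, -4.52138949e-03, -7.48696131e-05,
       -9.22833749e-04,  1.32420496e-04]), 'tau': array([ 3.91737058e-04, -4.16910911e+01, -3.15527022e+01,  6.87830360e-02,
        3.09585244e-02, -6.59813418e-05]), 'eef_pos': array([207.1708119 , 615.55569942, 221.46648267]), 'eef_rot': array([-5.07877208e-01, -3.09967826e+00,  2.59612321e-03]), 'ft_force': array([-0.05456238, -0.05761397,  0.47207495]), 'wrist_torque': array([0.03019532, 0.0267536 , 0.04335978]), 'width': 93.83018621007102} 17.0
```

View pics/side0.png

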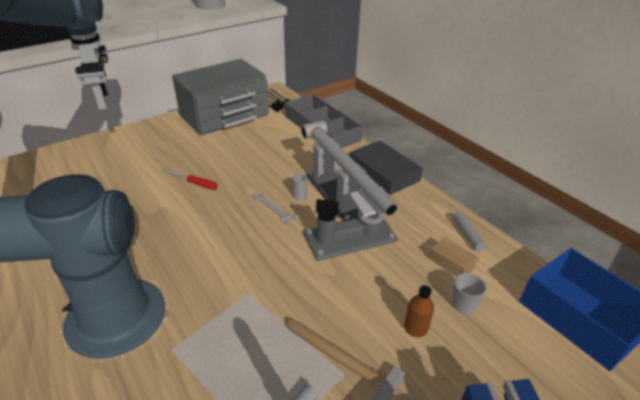

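View pics/top0.png

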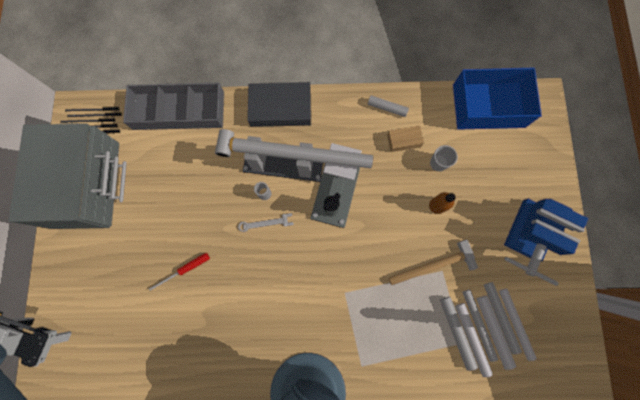

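The top view shows the knob near (332,202) and the tube running from (228,145) to (372,160). In the side view the knob is near (327,208). I'll enlarge both.

```bash
cat > h.py <<'E'
import numpy as np,cv2
from plant import *
def ray(n,u,v):
    c=camera_info(n);T=c['T'];d=np.linalg.inv(c['mtx'])@[u,v,1]
    return T[:3,3],T[:3,:3]@np.array([d[0],-d[1],-d[2]])
def onz(n,u,v,z):
    o,d=ray(n,u,v);return o+d*(z-o[2])/d[2]
def tri(a,b):
    o1,d1=ray("side",*a);o2,d2=ray("top",*b)
    s=np.linalg.lstsq(np.c_[d1,-d2],o2-o1,rcond=None)[0]
    p,q=o1+s[0]*d1,o2+s[1]*d2
    return (p+q)/2,np.linalg.norm(p-q)
def proj(n,p):
    c=camera_info(n);T=c['T'];q=T[:3,:3].T@(np.array(p)-T[:3,3])
    w=c['mtx']@[q[0],-q[1],-q[2]];return w[:2]/w[2]
E
python3 - <<'E'
import cv2
a=cv2.imread("pics/side0.png")[110:270,270:430];b=cv2.imread("pics/top0.png")[120:240,210:390]
cv2.imwrite("pics/s0c.png",cv2.resize(a,None,fx=3.7,fy=3.7,interpolation=cv2.INTER_CUBIC))
cv2.imwrite("pics/t0c.png",cv2.resize(b,None,fx=4.4,fy=4.4,interpolation=cv2.INTER_CUBIC))
E
```

```text
(no output)
```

View pics/s0c.png

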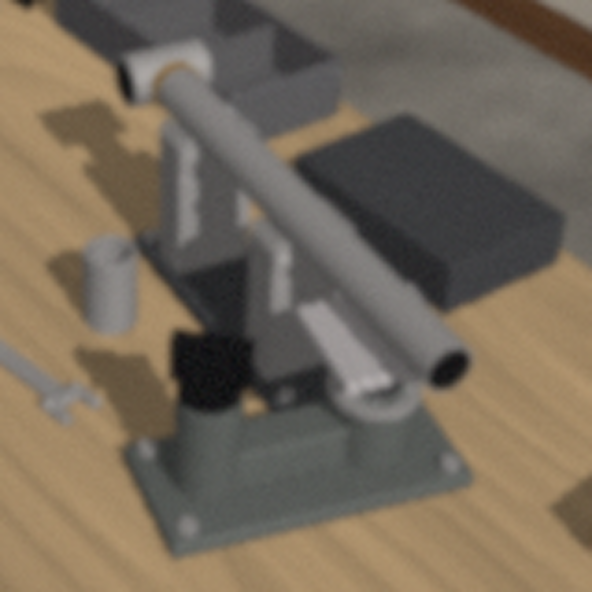

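View pics/t0c.png

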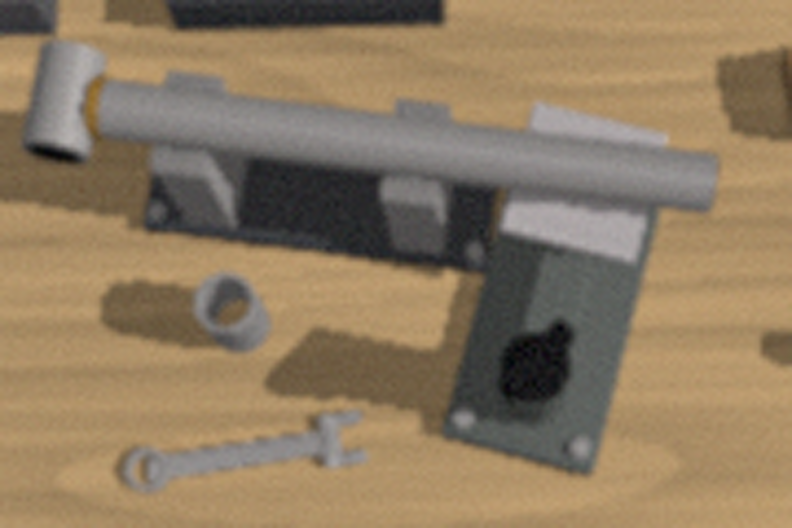

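Run:
```python
from h import *
S=np.mean([get_image("side").astype(float) for _ in range(4)],0);T=np.mean([get_image("top").astype(float) for _ in range(4)],0)
np.savez("im0.npz",S=S,T=T)
a=np.clip(S[190:240,300:350,::-1]*5,0,255).astype(np.uint8);b=np.clip(T[180:220,310:360,::-1]*5,0,255).astype(np.uint8)
a=cv2.resize(a,(500,500),interpolation=cv2.INTER_NEAREST)
b=cv2.resize(b,(500,400),interpolation=cv2.INTER_NEAREST)
o=np.zeros((500,800,3),np.uint8);a=cv2.resize(a,(390,390),interpolation=cv2.INTER_AREA);b=cv2.resize(b,(400,320),interpolation=cv2.INTER_AREA);o[:390,:390]=a;o[:320,400:]=b
cv2.imwrite("pics/k0.png",o)
print(onz("top",331.6,203.4,107),onz("top",336,196,143), tri((327,205),(333,200)))
for n,(uv) in dict(tubeend=(372,160.5),tubemid_shell=(228,145)).items(): print(n,onz("top",*uv,144))
```

```text
[521.8831839 -78.1512453 107.       ] [535.00575849 -89.66532501 143.        ] (array([524.13075294, -80.47833922, 132.8343147 ]), np.float64(4.448364915198018))
tubeend [ 633.7548743 -192.1816381  144.       ]
tubemid_shell [688.76322126 211.65564552 144.        ]
```

View pics/k0.png

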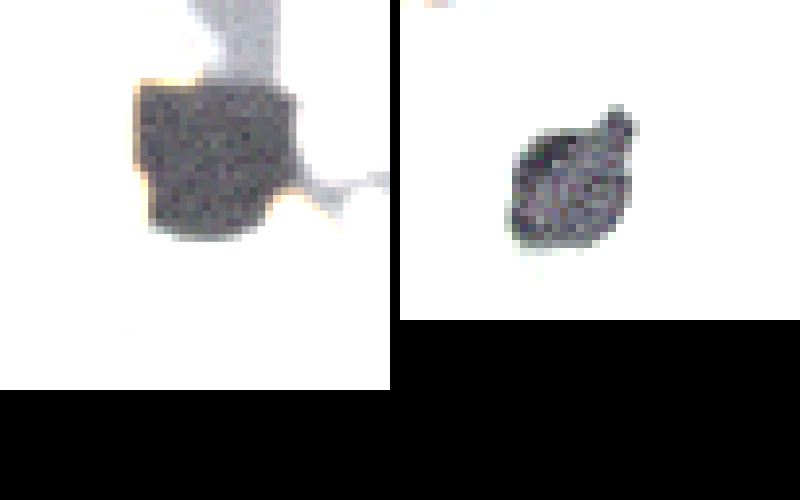

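Run:
```python
from h import *
d=np.load("im0.npz");S,T=d['S'],d['T']
print(S[205:209,320:335,].mean((0,1)),T[200:205,328:334].mean((0,1)))
for n,I,(u0,u1,v0,v1) in(("side",S,(310,345,195,225)),("top",T,(320,345,188,216))):
    g=I.max(2)[v0:v1,u0:u1]; k=8
    gg=cv2.resize(g.astype(np.float32),None,fx=k,fy=k,interpolation=cv2.INTER_CUBIC)
    m=(gg<38).astype(np.uint8)
    cs=max(cv2.findContours(m,cv2.RETR_EXTERNAL,cv2.CHAIN_APPROX_NONE)[0],key=cv2.contourArea)
    hull=cv2.approxPolyDP(cs,8,True)[:,0]
    print(n,[( round((x+.5)/k-.5+u0,1),round((y+.5)/k-.5+v0,1)) for x,y in hull])
    print(np.array2string(g.astype(int),max_line_width=250,threshold=5000))
# jack corners rubber: platform
```

```text
[19.69583333 19.51666667 20.65      ] [22.8        22.66666667 24.93333333]
side [(np.float64(337.2), np.float64(202.1)), (np.float64(331.3), np.float64(197.8)), (np.float64(323.8), np.float64(200.8)), (np.float64(317.8), np.float64(200.4)), (np.float64(316.9), np.float64(209.8)), (np.float64(319.2), np.float64(218.6)), (np.float64(322.9), np.float64(220.1)), (np.float64(329.8), np.float64(219.8)), (np.float64(332.7), np.float64(218.4)), (np.float64(335.1), np.float64(214.2)), (np.float64(339.2), np.float64(213.8))]
[[168 168 168 169 169 169 169 169 167 162 146 118  85  58  50  54  55  50  46  39  37  40  39  36  38  44  58  70  76  78  78  79  81  86  90]
 [168 168 169 167 168 169 169 168 167 166 158 141 112  80  57  53  55  53  48  41  37  40  39  38  39  43  58  72  77  79  79  79  79  81  83]
 [168 169 170 170 168 166 164 161 159 161 160 152 135 107  75  56  51  50  46  41  39  39  39  38  39  46  57  71  75  77  78  78  79  80  80]
 [166 168 168 170 167 162 148 137 134 135 140 142 139 121  90  61  46  47  44  39  38  37  38  38  37  45  58  71  76  77  77  79  78  80  81]
 [170 
[... 6262 characters left out ...]
  22  19  20  26  22  22  24  24  24  25  38  51  69  83  96  96  98  96  97  96]
 [ 61  63  59  56  47  33  28  30  28  33  30  31  31  29  44  56  73  80  93  96  97  98  98  96  98]
 [ 59  59  59  58  50  46  46  44  45  49  52  53  48  52  65  70  82  86  92  96  94  98  97  99 101]
 [ 58  60  59  59  55  53  52  54  56  57  58  59  60  65  76  74  83  88  96  98  98  97  99  97  98]
 [ 60  57  60  59  59  54  54  51  54  57  54  62  64  67  74  78  84  91  96  99  98 101  97  96  96]
 [ 66  66  61  59  58  54  54  51  52  55  54  55  63  70  73  77  92  96  95  97  97  97  96  97  97]
 [ 81  82  75  69  63  64  63  62  60  57  62  63  66  72  81  84  93  95 100  97  99  98  97  96  98]]
```

Run:
```python
from h import *
A=onz("top",338.1,194.7,143)
for z in(107,125,143):
    B=onz("top",324.1,208.9,z);D=A-B;print(z,A,B,np.hypot(*D[:2]),np.degrees(np.arctan2(D[1],D[0])),(A+B)/2)
print(tri((337.2,202.1),(338.9,196.2)),tri((317.8,200.4),(324.1,207)))
for p in((530,-80,143),(525,-80,143),(520,-80,107)):print(p,proj("side",p),proj("top",p))
# tube direction from top: edges of end & near shell
d=np.load("im0.npz");T=d['T']
for u in(250,290,340,362): print(u,T[130:185,u].mean(1).astype(int))
print(T[160,360:385].mean(1).astype(int),T[165,360:385].mean(1).astype(int))
```

```text
107 [538.53105325 -95.49842622 143.        ] [506.49711716 -56.66380712 107.        ] 50.341838481469765 -50.481428840454335 [522.51408521 -76.08111667 125.        ]
125 [538.53105325 -95.49842622 143.        ] [503.13316127 -56.54484148 125.        ] 52.6345183358369 -47.737956282659894 [520.83210726 -76.02163385 134.        ]
143 [538.53105325 -95.49842622 143.        ] [499.76920539 -56.42587584 143.        ] 55.03766931158602 -45.22871440978257 [519.15012932 -75.96215103 143.        ]
(array([535.44772242, -98.50974606, 147.48072375]), np.float64(4.7895035737849785)) (array([507.66631979, -57.47367781, 138.42597917]), np.float64(3.9091527726094815))
(530, -80, 143) [329.81537551 200.62016797] [332.50751373 197.85844509]
(525, -80, 143) [328.17125591 201.34308098] [332.55279759 199.64841429]
(520, -80, 107) [326.14059254 213.34469   ] [332.2714703  204.04103764]
250 [128 123 130 138 143 141 129 119 118 117 118 125 132 135 137 142 141 137
 130 128 120 112  96  87 103 117 120 125 118 102  86  80  79  81  78  75
  69  56  44  45  53  58  64 108 130 134 136 142 145 145 144 146 148 140
[... 199 characters left out ...]
40  45  83 129 147 146 142 146
 149]
340 [134 137 140 135 134 136 142 149 149 141 133 133 138 141 147 156 166 168
 166 166 153 130 125 129 137 139 145 148 142 133 129 121 113 100  95 101
 115 149 167 171 167 168 166 167 168 163 125  89  88  88  90  91  91  92
  92]
362 [141 142 140 139 141 142 149 150 140 132 133 137 143 145 143 140 139 138
 137 140 144 151 147 131 120 126 131 136 141 145 148 139 133 127 121 108
 100 115 136 140 132 130 135 139 135 135 135 140 142 143 142 147 145 143
 137]
[144 147 148 145 148 146 146 148 147 148 147 144 141 139 146 149 149 147
 147 148 148 150 149 150 149] [103 108 108 108 113 114 114 117 119 119 121 120 128 134 134 136 136 135
 138 137 135 135 137 139 135]
```

Run:
```python
from h import *
from scipy.spatial.transform import Rotation as R
o=observe();M=R.from_rotvec(o['eef_rot']).as_matrix();print(M.round(3))
print("y azimuth",np.degrees(np.arctan2(M[1,1],M[0,1])),"q1",np.degrees(o['joint_positions'][0]),"q6",np.degrees(o['joint_positions'][5]))
t=np.array([521.5,-77.5,250]);print(M.T@(t-o['eef_pos']))
```

```text
[[-0.948  0.319 -0.   ]
 [ 0.319  0.948 -0.   ]
 [ 0.    -0.    -1.   ]]
y azimuth 71.39072183953934 q1 61.41575726188021 q6 -9.974893367514621
[-518.97098462 -557.04102436  -27.57094092]
```

Request:
move_arm:
  deltas:
    - [1, -0.015, -0.016, -0.01, 0, 0, 0]
    - [1, -0.03, -0.032, -0.018, 0, 0, 0]
    - [1, -0.032, -0.035, 0, 0, 0, 0]
    - [1, -0.032, -0.035, 0, 0, 0, 0]
    - [1, -0.032, -0.035, 0, 0, 0, 0]

```text
clock: 1.0
eef_pos: [292.6, 424.5, 250.7]
eef_rot: [0.507, 3.1, 0.001]
ft_force: [0.1, -0.3, 0.8]
width: 93.7
```

Request:
move_arm:
  deltas:
    - [1, -0.032, -0.035, 0, 0, 0, 0]
    - [1, -0.032, -0.035, 0, 0, 0, 0]
    - [1, -0.032, -0.035, 0, 0, 0, 0]
    - [1, -0.032, -0.035, 0, 0, 0, 0]
    - [1, -0.032, -0.035, 0, 0, 0, 0]

```text
clock: 1.5
eef_pos: [388.4, 207.4, 250.8]
eef_rot: [0.507, 3.099, 0.001]
ft_force: [0.5, -0.0, -1.3]
width: 94.3
```

Request:
move_arm:
  deltas:
    - [1, -0.032, -0.035, 0, 0, 0, 0]
    - [1, -0.032, -0.035, 0, 0, 0, 0]
    - [1, -0.032, -0.034, 0, 0, 0, 0]
    - [1, -0.03, -0.03, 0, 0, 0, 0]
    - [1, 0, 0, 0, 0, 0, 0]

```text
clock: 2.0
eef_pos: [466.1, 38.2, 250.8]
eef_rot: [0.517, 3.098, -0.001]
ft_force: [-0.7, -0.1, 0.5]
width: 93.8
```

Request:
move_arm:
  deltas:
    - [1, -0.025, -0.026, 0, 0, 0, 0]
    - [1, -0.03, -0.032, 0, 0, 0, 0]
    - [1, -0.025, -0.025, 0, 0, 0, 0]
    - [1, -0.0094, -0.009, 0, 0, 0, 0]
    - [1, 0, 0, 0, 0, 0, 0.1]

```text
clock: 2.5
eef_pos: [520.3, -74.3, 250.3]
eef_rot: [-0.668, -3.069, -0.001]
ft_force: [0.5, 0.3, -0.0]
width: 94.2
```

Request:
move_arm:
  deltas:
    - [1, 0, 0, 0, 0, 0, 0.13]
    - [1, 0, 0, 0, 0, 0, 0.13]
    - [1, 0, 0, 0, 0, 0, 0.13]
    - [1, 0, 0, 0, 0, 0, 0.09]
    - [1, 0, 0, 0, 0, 0, 0]

```text
clock: 3.0
eef_pos: [519.8, -72.4, 250.5]
eef_rot: [-1.371, -2.826, -0.001]
ft_force: [0.5, 0.2, -0.5]
width: 94.1
```

```bash
cat >> h.py <<'E'
from scipy.spatial.transform import Rotation as R
def st(t=None):
    o=observe();M=R.from_rotvec(o['eef_rot']).as_matrix()
    print(o['clock'],o['eef_pos'].round(1),"yaz",round(np.degrees(np.arctan2(M[1,1],M[0,1])),1),"tilt",M[:2,2].round(4),"q",o['joint_positions'].round(3),"F",o['ft_force'].round(1),"Tz",o['wrist_torque'].round(2),o['width'])
    if t is not None: print("delta tool",(M.T@(np.array(t)-o['eef_pos'])).round(1))
def grab(n,k=1):
    return np.mean([get_image(n).astype(float) for _ in range(k)],0)
def save(name,I,u0,u1,v0,v1,f,gain=1):
    cv2.imwrite("pics/"+name,cv2.resize(np.clip(I[v0:v1,u0:u1,::-1]*gain,0,255).astype(np.uint8),None,fx=f,fy=f,interpolation=cv2.INTER_CUBIC))
E
python3 - <<'E'
from h import *
st((521.5,-77.5,130))
save("s1.png",grab("side"),220,460,80,280,3);save("t1.png",grab("top"),210,390,100,240,4)
E
```

```text
3.0 [519.8 -72.4 250.5] yaz 38.3 tilt [-0.0001  0.0005] q [-0.355 -0.075  1.847  0.     1.37  -1.023] F [ 0.5  0.2 -0.5] Tz [-0.08  0.01 -0.01] 94.05253157885397
delta tool [ -5.1  -1.8 120.5]
```

View pics/s1.png

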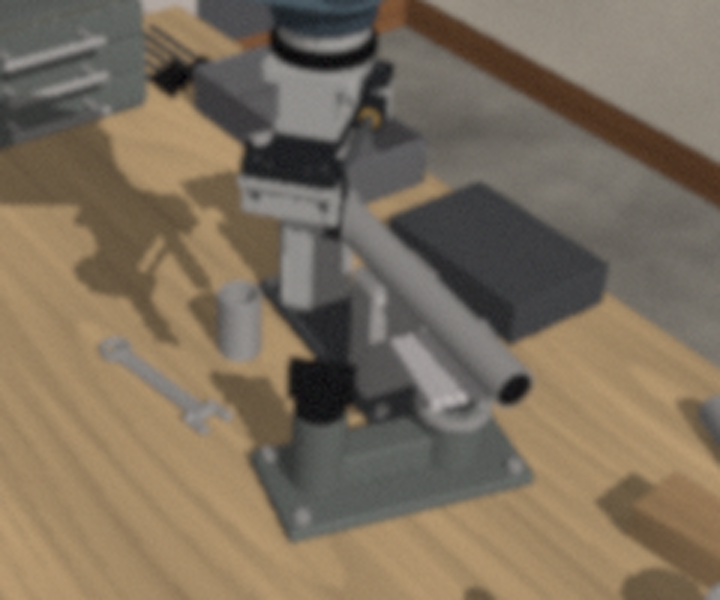

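View pics/t1.png

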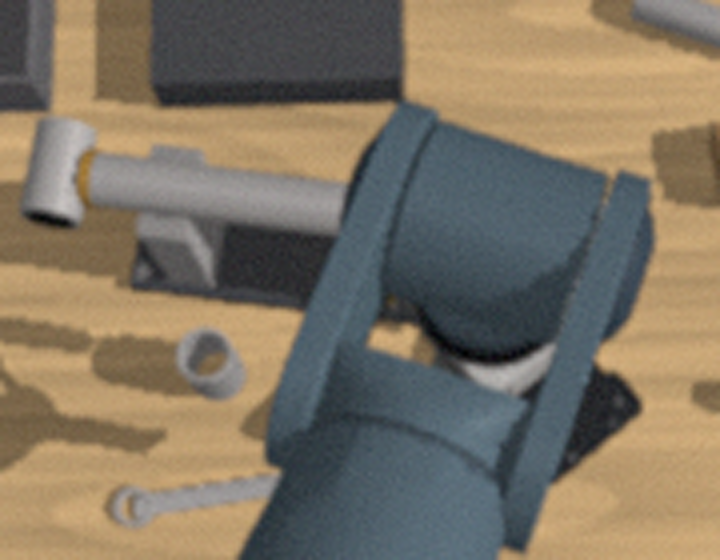

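Request:
move_arm:
  deltas:
    - [1, -0.005, -0.0018, 0.02, 0, 0, 0]
    - [1, 0, 0, 0.04, 0, 0, 0]
    - [1, 0, 0, 0.02, 0, 0, 0]
    - [1, 0, 0, 0, 0, 0, 0]

```text
clock: 3.5
eef_pos: [519.4, -77.6, 167.0]
eef_rot: [-1.368, -2.82, 0.001]
ft_force: [-0.6, -0.4, -0.1]
width: 94.1
```

Run:
```python
from h import *
st((521.5,-77.5,130))
save("s2.png",grab("side"),270,420,130,250,5)
for z in (153,170):print(proj("side",(521.5,-77.5,z)))
```

```text
3.5 [519.4 -77.6 167. ] yaz 38.3 tilt [-0.0066  0.0026] q [-0.364  0.015  1.918  0.     1.216 -1.032] F [-0.6 -0.4 -0.1] Tz [-0.08  0.    0.02] 94.13749902214968
delta tool [-1.5  1.8 37. ]
[326.51785917 198.10920412]
[326.70340716 192.56325865]
```

View pics/s2.png

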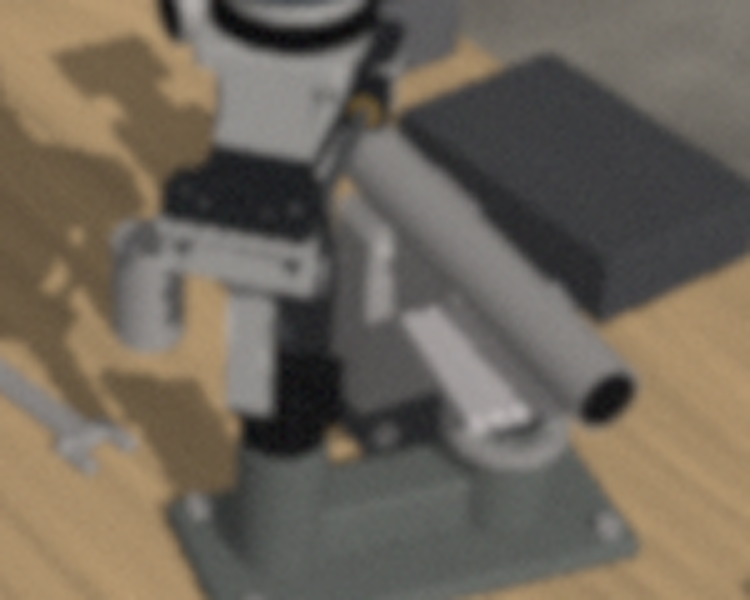

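Run:
```python
from h import *
a=np.radians(38.3);y=np.array([np.cos(a),np.sin(a),0]);t=np.array([519.4,-77.6,150])
for s in(-47,-60):print(s,proj("side",t+s*y))
```

```text
-47 [320.47706977 211.26842377]
-60 [318.94025099 214.68614089]
```

Request:
move_arm:
  deltas:
    - [1, -0.0015, 0.0018, 0.015, 0, 0, 0]
    - [1, 0, 0, 0.015, 0, 0, 0]
    - [1, 0, 0, 0.006, 0, 0, 0]
    - [1, 0, 0, 0, 0, 0, 0]
    - [1, 0, 0, 0, 0, 0, 0]

```text
clock: 4.05
eef_pos: [524.2, -78.9, 134.6]
eef_rot: [1.373, 2.825, 0.0]
ft_force: [-0.7, 0.4, -0.4]
width: 93.9
```

Run:
```python
from h import *
st((521.5,-77.5,130))
```

```text
4.05 [524.2 -78.9 134.6] yaz 38.2 tilt [ 0.0002 -0.    ] q [-0.364  0.064  1.931  0.     1.146 -1.03 ] F [-0.7  0.4 -0.4] Tz [-0.01  0.05 -0.03] 93.91050239745469
delta tool [ 2.8 -1.2  4.6]
```

Request:
move_arm:
  deltas:
    - [1, 0.0028, -0.0012, 0.004, 0, 0, 0]
    - [1, 0, 0, 0, 0, 0, 0]
    - [-0.4, 0, 0, 0, 0, 0, 0]
    - [-0.4, 0, 0, 0, 0, 0, 0]
    - [-0.4, 0, 0, 0, 0, 0, 0]
  newtons: 8

```text
clock: 4.55
eef_pos: [521.5, -77.5, 130.7]
eef_rot: [1.373, 2.825, 0.0]
ft_force: [-0.4, 0.0, 0.8]
width: 73.4
```

Run:
```python
from h import *
st((521.5,-77.5,130))
save("s3.png",grab("side"),270,420,130,250,5)
```

```text
4.55 [521.5 -77.5 130.7] yaz 38.2 tilt [ 0.0004 -0.0001] q [-0.363  0.063  1.941  0.     1.137 -1.029] F [-0.4  0.   0.8] Tz [-0.06 -0.01 -0.06] 73.37354054031228
delta tool [0.  0.  0.7]
```

View pics/s3.png

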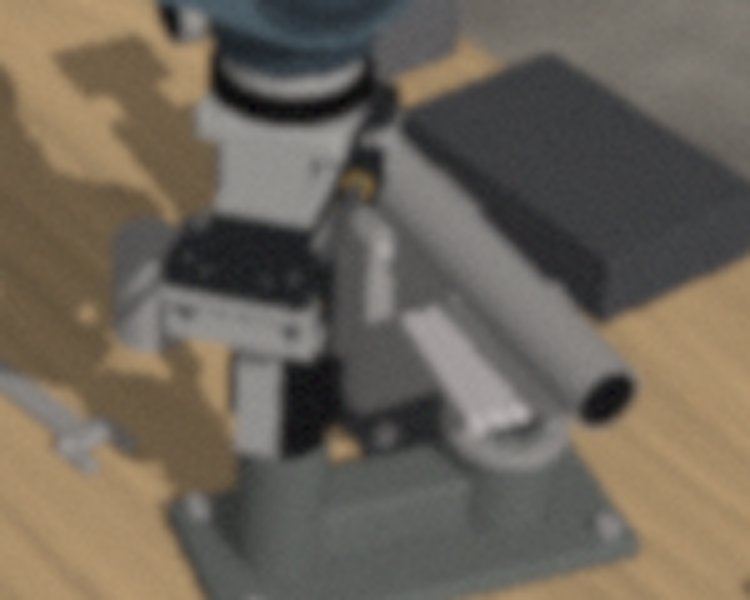

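Fingers are closing around the bar (near finger at about (321,210)), with the platform and tube end in clear view. I'll keep closing slowly.

Request:
move_arm:
  deltas:
    - [-0.6, 0, 0, 0, 0, 0, 0]
    - [-0.6, 0, 0, 0, 0, 0, 0]
    - [-0.6, 0, 0, 0, 0, 0, 0]
    - [-0.6, 0, 0, 0, 0, 0, 0]
    - [-0.6, 0, 0, 0, 0, 0, 0]

```text
clock: 5.1
eef_pos: [521.4, -77.5, 130.5]
eef_rot: [1.373, 2.825, -0.0]
ft_force: [0.6, -0.9, -0.2]
width: 29.3
```

Request:
move_arm:
  deltas:
    - [-0.75, 0, 0, 0, 0, 0, 0]
    - [-0.75, 0, 0, 0, 0, 0, 0]
    - [-0.75, 0, 0, 0, 0, 0, 0]
    - [-0.8, 0, 0, 0, 0, 0, 0]
    - [-0.8, 0, 0, 0, 0, 0, 0]

```text
clock: 5.6
eef_pos: [523.0, -76.2, 130.5]
eef_rot: [1.372, 2.822, 0.007]
ft_force: [7.0, 5.2, -4.3]
width: 15.3
```

Run:
```python
from h import *
st((521.5,-77.5,130))
```

```text
5.6 [523.  -76.2 130.5] yaz 38.1 tilt [0.0049 0.0025] q [-0.361  0.064  1.94   0.004  1.134 -1.029] F [ 7.   5.2 -4.3] Tz [ 0.92 -1.22  0.04] 15.259671978824489
delta tool [-0.  -2.   0.5]
```

Request:
move_arm:
  deltas:
    - [-0.8, 0, 0.002, 0, 0, 0, 0]
    - [-0.9, 0, 0, 0, 0, 0, 0]
    - [-0.9, 0, 0, 0, 0, 0, 0]

```text
clock: 5.9
eef_pos: [523.2, -76.1, 130.5]
eef_rot: [1.373, 2.825, 0.001]
ft_force: [2.7, 1.1, -0.8]
width: 15.2
```

Run:
```python
from h import *
st((521.5,-77.5,130))
```

```text
5.9 [523.2 -76.1 130.5] yaz 38.2 tilt [0.0006 0.0003] q [-3.590e-01  6.700e-02  1.937e+00  1.000e-03  1.137e+00 -1.026e+00] F [ 2.7  1.1 -0.8] Tz [ 0.14 -0.37  0.08] 15.188273848676154
delta tool [-0.1 -2.2  0.5]
```

Request:
move_arm:
  deltas:
    - [-0.9, 0, 0.0006, 0, 0, 0, 0]
    - [-0.9, 0, 0, 0, 0, 0, 0]
    - [-0.9, 0, 0, 0, 0, 0, 0]
  newtons: 20

```text
clock: 6.2
eef_pos: [523.3, -76.1, 130.5]
eef_rot: [1.373, 2.825, -0.001]
ft_force: [0.5, -0.6, 0.0]
width: 14.4
```

Run:
```python
from h import *
st((521.5,-77.5,130))
I=grab("side",8);np.savez("ref.npz",S=I)
save("s4.png",I,320,410,170,260,6)
```

```text
6.2 [523.3 -76.1 130.5] yaz 38.2 tilt [-0.0002 -0.0004] q [-3.590e-01  6.700e-02  1.937e+00 -1.000e-03  1.138e+00 -1.024e+00] F [ 0.5 -0.6  0. ] Tz [-0.32 -0.05  0.02] 14.353698267409307
delta tool [ 0.  -2.3  0.5]
```

View pics/s4.png

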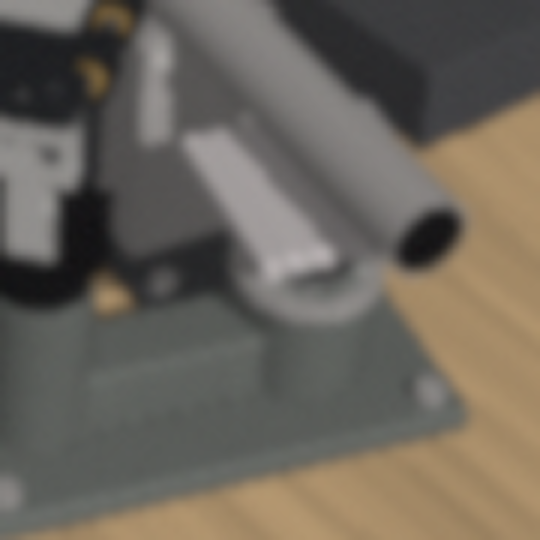

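Run:
```python
from h import *
print(tri((350.5,193),(323.6,172.7)),tri((364.8,215.3),(354.3,179.5)))
print("end", tri((391.7,209.3),(372.5,161)))
d=np.load("im0.npz");S,T=d['S'],d['T']
save("s5.png",S,340,400,180,225,12);save("t5.png",T,315,380,140,185,12)
```

```text
(array([611.41404027, -58.29093284, 116.52208799]), np.float64(4.107158820420172)) (array([ 589.55881851, -144.52978651,  112.15464484]), np.float64(1.5530245313994162))
end (array([ 631.14530415, -192.89707256,  145.47634759]), np.float64(1.427879015422244))
```

View pics/s5.png

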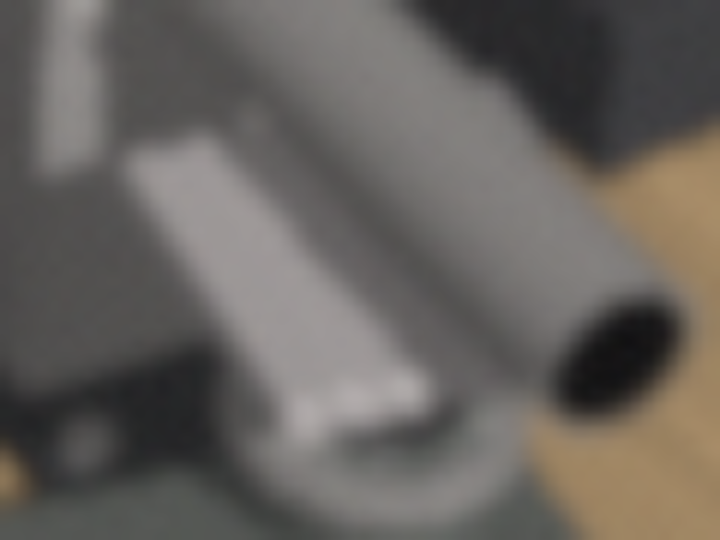

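View pics/t5.png

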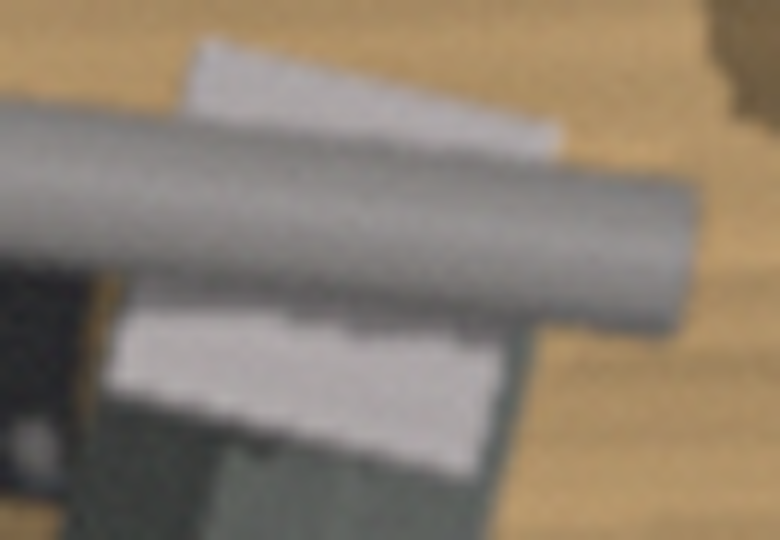

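Request:
move_arm:
  deltas:
    - [-0.9, 0, 0, 0, 0, 0, 0.08]
    - [-0.9, 0, 0, 0, 0, 0, 0.12]
    - [-0.9, 0, 0, 0, 0, 0, 0.12]
    - [-0.9, 0, 0, 0, 0, 0, 0.12]
    - [-0.9, 0, 0, 0, 0, 0, 0.12]

```text
clock: 7.1
eef_pos: [524.2, -75.7, 130.5]
eef_rot: [2.106, 2.329, 0.003]
ft_force: [4.5, -0.3, -4.0]
width: 14.5
```

Run:
```python
from h import *
st((523.3,-76.1,130.5))
```

```text
7.1 [524.2 -75.7 130.5] yaz 5.8 tilt [0.0024 0.0004] q [-3.580e-01  6.800e-02  1.936e+00  1.000e-03  1.136e+00 -4.600e-01] F [ 4.5 -0.3 -4. ] Tz [-0.17 -0.68  0.09] 14.533451374957135
delta tool [-0.3 -0.9 -0. ]
```

Request:
move_arm:
  deltas:
    - [-0.9, 0, 0.001, 0, 0, 0, 0.12]
    - [-0.9, 0, 0, 0, 0, 0, 0.13]
    - [-0.9, 0, 0, 0, 0, 0, 0.13]
    - [-0.9, 0, 0, 0, 0, 0, 0.13]
    - [-0.9, 0, 0, 0, 0, 0, 0.13]

```text
clock: 7.6
eef_pos: [525.4, -75.9, 130.5]
eef_rot: [2.732, 1.548, 0.004]
ft_force: [5.4, -1.8, -4.3]
width: 14.1
```

Run:
```python
from h import *
st((524.2,-76.1,130.5))
```

```text
7.6 [525.4 -75.9 130.5] yaz -30.9 tilt [ 0.003  -0.0004] q [-3.570e-01  7.000e-02  1.934e+00  1.000e-03  1.135e+00  1.820e-01] F [ 5.4 -1.8 -4.3] Tz [-0.46 -0.74  0.09] 14.05034539469971
delta tool [-0.8 -0.9  0. ]
```

Request:
move_arm:
  deltas:
    - [-0.9, 0.0006, 0.001, 0, 0, 0, 0.13]
    - [-0.9, 0, 0, 0, 0, 0, 0.13]
    - [-0.9, 0, 0, 0, 0, 0, 0.13]
    - [-0.9, 0, 0, 0, 0, 0, 0.13]
    - [-0.9, 0, 0, 0, 0, 0, 0.06]

```text
clock: 8.1
eef_pos: [526.2, -76.5, 130.5]
eef_rot: [3.059, 0.705, 0.002]
ft_force: [2.8, -4.7, -3.2]
width: 14.6
```

Request:
move_arm:
  deltas:
    - [-0.9, 0, 0, 0, 0, 0, 0.13]
    - [-0.9, 0, 0, 0, 0, 0, 0.13]
    - [-0.9, 0, 0, 0, 0, 0, 0.13]
    - [-0.9, 0, 0, 0, 0, 0, 0.13]
    - [-0.9, 0, 0, 0, 0, 0, 0]

```text
clock: 8.6
eef_pos: [526.0, -77.5, 130.5]
eef_rot: [3.136, -0.102, 0.002]
ft_force: [0.8, -9.0, -2.2]
width: 13.8
```

Run:
```python
from h import *
st((524.2,-76.1,130.5))
I=grab("side",8);np.savez("a1.npz",S=I)
save("s6.png",I,320,410,170,260,6)
```

```text
8.6 [526.  -77.5 130.5] yaz -93.7 tilt [ 0.0012 -0.0038] q [-0.358  0.073  1.931 -0.003  1.135  1.279] F [ 0.8 -9.  -2.2] Tz [-1.45 -0.11  0.02] 13.847845594747415
delta tool [-1.9 -1.3 -0.1]
```

View pics/s6.png

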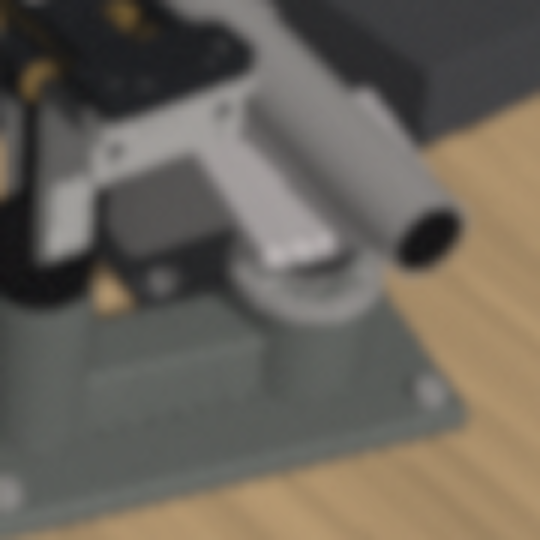

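Request:
move_arm:
  deltas:
    - [-0.9, 0, 0.0014, 0, 0, 0, 0.1]
    - [-0.9, 0, 0, 0, 0, 0, 0.13]
    - [-0.9, 0, 0, 0, 0, 0, 0.13]
    - [-0.9, 0, 0, 0, 0, 0, 0.13]
    - [-0.9, 0, 0, 0, 0, 0, 0.0]

```text
clock: 9.5
eef_pos: [525.7, -78.2, 130.5]
eef_rot: [3.019, -0.861, 0.002]
ft_force: [0.9, -5.3, -2.3]
width: 13.4
```

```bash
cat >> h.py <<'E'
REF=None
def reg(I,J,box):
    u0,u1,v0,v1=box
    a=I.mean(2)[v0:v1,u0:u1].astype(np.float32);b=J.mean(2)[v0-5:v1+5,u0-5:u1+5].astype(np.float32)
    W=np.array([[1,0,5],[0,1,5]],np.float32)
    cc,W=cv2.findTransformECC(a,b,W,cv2.MOTION_TRANSLATION,(3,200,1e-6),None,3)
    return round(float(W[0,2]-5),3),round(float(W[1,2]-5),3),round(float(cc),4)
def track(name,k=8,save_as=None):
    I=np.load("ref.npz")['S'];J=grab("side",k);np.savez(name,S=J)
    for n,b in dict(end=(384,399,200,218),tube=(375,399,188,218),plate=(361,373,205,215),static=(380,396,225,243),static2=(320,335,235,258)).items():
        try: print(n,reg(I,J,b),end='; ')
        except cv2.error as e: print(n,"fail")
    print()
    return J
E
python3 - <<'E'
from h import *
st((525.5,-77.5,130.5))
J=track("a2.npz")
I=np.load("ref.npz")['S'];A=np.load("a1.npz")['S']
for n,b in dict(end=(384,399,200,218),tube=(375,399,188,218),plate=(361,373,205,215),static=(380,396,225,243)).items(): print("a1",n,reg(I,A,b))
a=np.array([523.3,-76.1,144]);
print("px/mm z",proj("side",(632,-192,145))-proj("side",(632,-192,144)))
E
```

```text
9.5 [525.7 -78.2 130.5] yaz -121.8 tilt [ 0.0008 -0.0023] q [-0.36   0.073  1.931 -0.002  1.136  1.767] F [ 0.9 -5.3 -2.3] Tz [-0.95 -0.06  0.02] 13.43993082085264
delta tool [-0.6 -0.5 -0. ]
end (0.017, -0.012, 0.9996); tube (0.482, -0.33, 0.9735); plate (-0.124, -2.592, 0.9852); static (-0.041, -0.058, 0.9981); static2 (0.025, -0.088, 0.9968); 
a1 end (0.011, -0.012, 0.9996)
a1 tube (0.418, -0.302, 0.9806)
a1 plate (-0.033, -2.275, 0.9899)
a1 static (-0.038, -0.064, 0.9981)
px/mm z [ 0.04884484 -0.32142064]
```

Request:
move_arm:
  deltas:
    - [-0.9, 0, 0.0008, 0, 0, 0, 0.1]
    - [-0.9, 0, 0, 0, 0, 0, 0.13]
    - [-0.9, 0, 0, 0, 0, 0, 0.13]
    - [-0.9, 0, 0, 0, 0, 0, 0.1]
    - [-0.9, 0, 0, 0, 0, 0, 0.0]

```text
clock: 10.4
eef_pos: [525.3, -78.7, 130.5]
eef_rot: [2.744, -1.526, 0.002]
ft_force: [1.2, -4.7, -2.2]
width: 13.9
```

Run:
```python
from h import *
st((525.5,-77.5,130.5))
track("a3.npz")
```

```text
10.4 [525.3 -78.7 130.5] yaz -148.2 tilt [ 0.0007 -0.0019] q [-3.620e-01  7.200e-02  1.931e+00 -2.000e-03  1.137e+00  2.225e+00] F [ 1.2 -4.7 -2.2] Tz [-0.79 -0.08 -0.07] 13.887780303434605
delta tool [-0.9 -0.8 -0. ]
end (0.056, -0.25, 0.9989); tube (0.599, -0.572, 0.9658); plate (0.164, -2.947, 0.9867); static (-0.057, -0.042, 0.9981); static2 (0.023, -0.092, 0.997);
```

Request:
move_arm:
  deltas:
    - [-0.9, 0, 0, 0, 0, 0, 0.1]
    - [-0.9, 0, 0, 0, 0, 0, 0.13]
    - [-0.9, 0, 0, 0, 0, 0, 0.13]
    - [-0.9, 0, 0, 0, 0, 0, 0.0]
    - [-0.9, 0, 0, 0, 0, 0, 0.0]

```text
clock: 11.3
eef_pos: [524.9, -78.9, 130.4]
eef_rot: [2.428, -1.99, 0.001]
ft_force: [-0.9, -6.4, -0.2]
width: 13.6
```

Run:
```python
from h import *
st((525.5,-77.5,130.5))
save("s7.png",track("a4.npz"),320,410,170,260,6)
```

```text
11.3 [524.9 -78.9 130.4] yaz -168.7 tilt [-0.0006 -0.0022] q [-3.620e-01  7.200e-02  1.932e+00 -2.000e-03  1.138e+00  2.583e+00] F [-0.9 -6.4 -0.2] Tz [-0.88  0.28 -0.05] 13.63404533538641
delta tool [-1.2 -0.9 -0.1]
end (0.14, -0.63, 0.9988); tube (0.646, -0.915, 0.9667); plate (0.053, -3.273, 0.9903); static (-0.051, -0.059, 0.9982); static2 (0.013, -0.103, 0.9969);
```

View pics/s7.png

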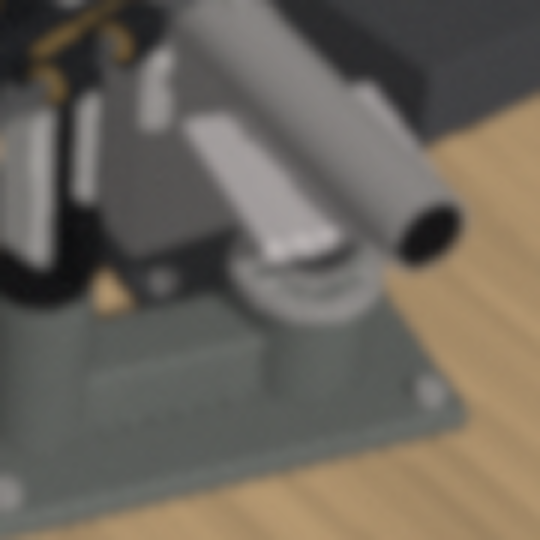

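The tube end has risen 0.63 px, about 1.9 mm, so contact is made and it's well inside the limit. Next I relax the side load, open part way, and lift straight out.

Request:
move_arm:
  deltas:
    - [-0.9, 0.001, 0, 0, 0, 0, 0]
    - [-0.6, 0, 0, 0, 0, 0, 0]
    - [-0.4, 0, 0, 0, 0, 0, 0]
    - [-0.3, 0, 0, 0, 0, 0, 0]
    - [-0.3, 0, 0, 0, 0, 0, 0]

```text
clock: 12.2
eef_pos: [525.3, -78.5, 130.5]
eef_rot: [-2.43, 1.991, 0.0]
ft_force: [-0.3, 0.0, -0.0]
width: 32.3
```

Run:
```python
from h import *
st((525.5,-77.5,130.5))
save("s8.png",track("a5.npz"),270,410,140,260,5)
```

```text
12.2 [525.3 -78.5 130.5] yaz -168.7 tilt [0.0001 0.0003] q [-0.362  0.073  1.931  0.     1.138  2.582] F [-0.3  0.  -0. ] Tz [0.04 0.09 0.01] 32.319503146930764
delta tool [-1.  -0.4 -0. ]
end (0.142, -0.629, 0.9988); tube (0.65, -0.903, 0.9667); plate (0.057, -3.277, 0.9903); static (-0.027, -0.05, 0.9981); static2 (0.026, -0.096, 0.9968);
```

View pics/s8.png

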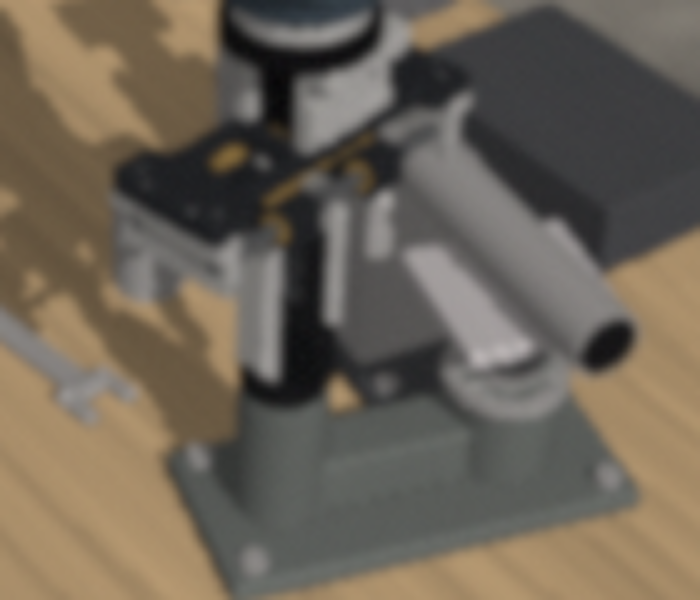

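The fingers are open on both sides of the bar (about (322,203) and (337,190)) and the tube end hasn't moved. Now straight up.

Request:
move_arm:
  deltas:
    - [-0.3, 0, 0, -0.01, 0, 0, 0]
    - [-0.3, 0, 0, -0.025, 0, 0, 0]
    - [-0.3, 0, 0, -0.04, 0, 0, 0]
    - [-0.3, 0, 0, -0.04, 0, 0, 0]
    - [-0.3, 0, 0, -0.02, 0, 0, 0]

```text
clock: 13.1
eef_pos: [526.7, -79.3, 270.6]
eef_rot: [-2.428, 1.99, -0.01]
ft_force: [0.4, -1.0, -0.1]
width: 32.8
```

Request:
move_arm:
  deltas:
    - [-0.3, -0.01, 0.025, 0, 0, 0, 0]
    - [-0.3, -0.01, 0.045, 0, 0, 0, 0]
    - [-0.3, -0.01, 0.045, 0, 0, 0, 0]
    - [-0.3, 0, 0.025, 0, 0, 0, 0]
    - [-0.3, 0, 0, 0, 0, 0, 0]

```text
clock: 13.6
eef_pos: [380.6, -77.0, 266.2]
eef_rot: [-2.428, 1.993, -0.004]
ft_force: [0.4, 0.1, -0.3]
width: 33.1
```

Request:
move_arm:
  deltas:
    - [-0.3, 0, 0, 0, 0, 0, 0]
    - [-0.3, 0, 0, 0, 0, 0, 0]

```text
clock: 13.8
eef_pos: [382.9, -76.9, 266.0]
eef_rot: [-2.43, 1.991, -0.001]
ft_force: [0.1, -0.0, 0.1]
width: 33.1
```

Run:
```python
from h import *
st()
J=track("a6.npz");T=grab("top",4)
I=np.load("im0.npz")
for n,b in dict(end=(384,399,200,218),static=(380,396,225,243)).items(): print(n,reg(I['S'],J,b))
save("s9.png",J,200,440,90,270,3.2)
save("t9.png",T,120,520,70,310,2)
for n,b in dict(tubeL=(220,245,132,160),end=(355,378,150,172),shell=(252,275,180,202),wood=(385,426,124,154),oil=(428,458,190,216)).items(): print(n,reg(I['T'],T,b))
```

```text
13.8 [382.9 -76.9 266. ] yaz -168.7 tilt [ 0.0007 -0.0002] q [-0.491 -0.459  2.126  0.     1.473  2.453] F [ 0.1 -0.   0.1] Tz [0.03 0.11 0.02] 33.075485315697776
end (0.126, -0.623, 0.9989); tube (0.636, -0.899, 0.9668); plate (0.044, -3.279, 0.9904); static (-0.058, -0.043, 0.998); static2 (0.016, -0.077, 0.9968); 
end (0.149, -0.644, 0.9989)
static (-0.045, -0.037, 0.9979)
tubeL (-0.028, 0.04, 0.9982)
end (0.304, -0.222, 0.9873)
shell (-0.11, -0.167, 0.9869)
wood (-0.024, 0.002, 0.999)
oil (0.003, -0.017, 0.9995)
```

View pics/s9.png

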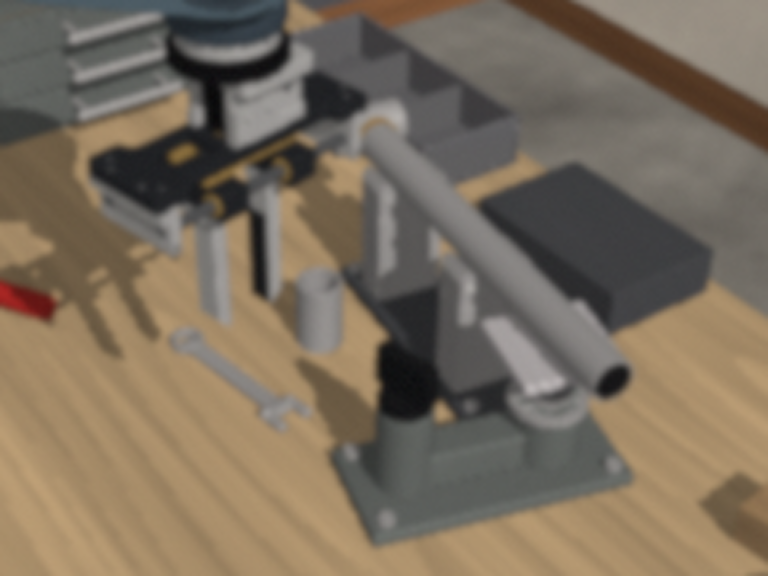

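View pics/t9.png

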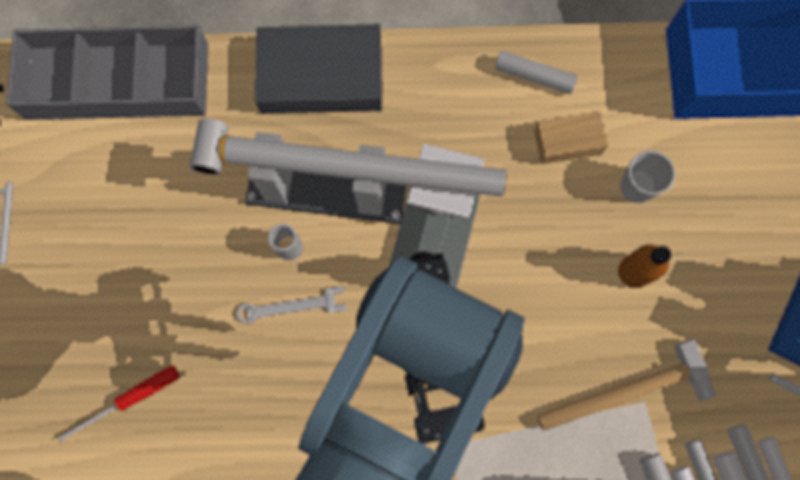

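The knob is released and standing free at about (327,208) in the side view. The tube rests on the platform, and the tools and loose parts are in their places in the top view.

```bash
python3 -c "
from plant import *
close_job()
print(observe()['clock'])"
```

```text
the job is handed in; nothing more can be done
the job is handed in; nothing more can be done
```

I turned the jack knob clockwise about 3.6 rad (207°), raising the platform about 9 mm until it touched and supports the tube. I then let go, lifted straight out and handed the job in at about 14 s.

- **Tube:** Image tracking showed no movement up to 2.8 rad of turn, then the free end rose. It stands about 1.9 mm up (limit 4.5 mm) and kept that height after I released the knob. The V-block end moved under 0.05 px. I can't measure the contact force directly; bearing on the platform is inferred from that steady lift.
- **Bench items:** The woodblock, oil and loose ring moved less than 0.2 px, and the other items look in place by eye. The wrist read about 0 N at the end, with nothing touched.
- **Disagreements:**
  - The first knob centre was about 4 mm off, which gave side loads up to 9 N on the gripped knob. I corrected that by force feedback.
  - My early platform-height estimate pointed to a 12 mm rise, but contact came at about 7.5 mm, so I relied on the tube-end tracking instead.
  - The larger "tube" tracking patch read more shift than the tube-end patch. I discounted it because it also takes in background and the rising platform.

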